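# Clamp a lock cylinder in the bench jig

### The job

Slide the brass lock cylinder gently along its channel until it is fully home against the jig's end stop. Then tighten the three-eared wing nut (clockwise), which the green guard lets you turn only in short strokes, until the pressure foot holds the cylinder firmly: stop when the nut has gone clearly stiffer, and do not overtighten it. Do not lean on the green jig or guard, leave the other things on the bench alone, and let go at the end.

Things in the scene. Friction and masses are not known exactly. Their poses are not given: they have to be found in the camera images.
- jig: Green bench jig, fixed. Origin on the nut's upright axis at table height; x runs along the channel from the open front to the end stop, z up. Base plate 12 mm high, x -115 to +50, y +-55 mm. Two steel walls, tops at z 28, form a channel 12.5 mm wide along x, from x -102 to +18.
- stop (a point): Foot of the end stop's face, which looks to the jig's -x: in the jig frame x = 18, y = 0, z = 12 mm (the channel's floor). Stop block 33 mm high. Axes as the jig's.
- guard (a point): Centre of the top edge of the green sheet guard's back plate (part of the jig; jig frame x = 42, y = 0, z = 78 mm; axes as the jig's). The sheet is 5 mm thick. Back plate's inner face at jig x = 40 mm; two cheeks beside the nut, up to z = 108 mm, with inner faces at y = +-44 from x = -2 to +40 mm. Open above and to -x.
- bridge: Aluminium bridge over the channel, fixed on the jig; origin and axes as jig. Beam 20 mm along x, 72 mm along y, z 62 to 74 mm. Under it hangs a steel pressure foot 16 mm across, on a stud rising through the nut. Nut turned clockwise from above: foot goes down 4 mm per rad. It starts 6 to 13 mm above the cylinder: 1.4 to 3.3 rad of free turning come first.
- nut: Brass wing nut, three ears, turns on the bridge at constant height; origin on its axis on the beam's top (jig 0, 0, z 74 mm), z up. Ears at 0, 120, 240 deg from its own x, each ending in an upright round bead 10 mm across centred 28 mm from the axis, from 6 to 30 mm above the origin; web 5 mm thick, hub 18 mm across. Ears can be pushed with closed fingers or pinched.
- nut_top (a point): On the nut's axis, 30 mm above its origin (level with the beads' tops; the stud may stand 16 mm higher). Free turning takes 0.22 N m: 7.9 N square on a bead. Each N of clamping adds 0.004 N m (0.14 N at a bead), and each rad after touch about 68 N. Firm is 30 N: 12 N at a bead, 0.45 rad after touch. Under 12 N (9.6 at a bead) is loose, over 55 N (15.7) overtight. It stays where left.
- cylinder: Brass lock cylinder, 80 mm long (its x), 33 mm high, 0.28-0.46 kg: a barrel 17 mm across on a fin 10 mm wide. Origin at the centre of its underside, z up. Starts loose in the channel, fin down, drawn back 25 to 48 mm from the stop. Home when its +x end touches the stop: origin 40 mm before stop. It can be pushed on its rear end with closed fingers.
- screwdriver: Screwdriver with red handle, about 200 mm long, lying along its x on the bench. Bystander.
- padlock: Brass padlock, 42 x 50 x 22 mm, lying on the bench. Bystander.
- pin_tray: Blue divided tray 100 x 140 x 30 mm, on the bench. Bystander.
Mind the look-alikes: they are no part of the job. What is shaped like the cylinder but black or red is not meant.

How it is judged:
By the outcome, as a careful person would: the job done as asked, in the order asked, and still so for the second after the job is handed in, with the robot touching nothing.
It also fails if it takes over 72 s, if anything falls off the work surface, if the arm or the gripper's body presses on something with over 40 N, if the wrist force passes 120 N, or if a joint passes its speed limit or range.

### The arm

A 6-joint arm with a two-finger parallel gripper is mounted at the origin on the work surface. World frame = base frame: x ahead of the robot, y to its left, z up, the work surface at z = 0. Lengths are in m, angles in degrees, forces in N, time in s.
With the tool pointing down it reaches from about 0.4 to 0.825 m from the base axis. Payload 7 kg.
Tool frame: the origin (TCP) lies between the finger pads; the fingertips stand 19 mm ahead of it and the grasp point (between the pads) is the TCP (r.finger_overhang is the distance from the TCP to the fingertips, in m); z points along the fingers, y is the direction in which the jaws open and shut (so a half turn about z gives the same grasp; the last joint's range is limited). The gripper opens to 88 mm and grips with 3 to 60 N. Pads are 19 mm wide; open, the fingers measure 130 mm over their backs; the gripper's body (78 mm by 193 mm) begins 47 mm behind the grasp point.
Start: joints at [92.309, 20.546, 0.682, 0, -70.136, -16.507], TCP at [0.166, 0.654, 0.246] pointing down, gripper open.
Joint ranges: [-176.03, 176.03], [-82.01, 121.73], [-58.28, 71.71], [-173.87, 95.51], [-174.79, -0.11], [-173.66, 173.66]. Speed limits (degrees/s): [136.94, 136.94, 172.46, 180, 180, 180].

### API

Orientations are given as [roll, pitch, yaw] about the fixed x, y, z axes, in that order (R = Rz(yaw) Ry(pitch) Rx(roll)).
In Python, from plant import r, optics gives the robot as it stands. The module is installed in compiled form; this text tells all that it offers.
- The arm moves only by the tool step_arm, never from a script. Its argument "increments" is a list of rows, each an object of numbers: "tx", "ty", "tz": the shift along the world's x, y, z in mm; "ax", "ay", "az": the turn, a rotation vector about the world's x, y, z in degrees; "claw": the gripper command: -1 is shut, 1 is fully open, values between are in proportion. In form: [{"tx": .., "ty": .., "tz": .., "ax": .., "ay": .., "az": .., "claw": ..}, ...]. A call has 1 to 12 rows; each row shifts and turns the commanded pose from where the row before left it; what a row does not reach is not made up. A row lasts 1/10 s, in which the tool goes at most 50 mm and 8.59 degrees, less where a joint would pass 70% of its speed; a pose out of reach is approached as far as the arm can. A call with a gripper value outside its range is refused whole. The fingers move at their own pace and stop on an object; "newtons" is the grip in N (left out, the last holds). Time passes only in rows, so rows that do not move let the fingers close. It gives the time, the measured TCP pose, the force and the opening at its end, in the units of the state.
- r.get_state(): the state, without advancing time (a new reading comes with each control period).
- optics.capture(name): name is "scene" or "top"; returns a dict with "image" (400x640x3 uint8, blue, green, red), "depth" (400x640 float32, m along the optical axis (not along the pixel's ray), 0 where there is no reading), "fx", "fy", "cx", "cy" (pixels), "distortion" ([k1, k2, p1, p2, k3] as OpenCV has them; the pictures are not rectified), "R" (3x3) and "t" (3): a world point X has camera coordinates R X + t. Camera axes: x right, y down, z forward; pixel columns grow to the right and rows downward; lengths in m; the calibration is good to about 2 mm. A picture is of the moment at which its call begins.
- r.close_job(): hands the job in, once; it reports no verdict.
The state is a dict: "time_s": time; "joints": joint angles; "qd": joint speeds; "joint_torque": joint torques, N m; "tcp_pos": TCP position; "eef_rot": TCP orientation; "contact_force": force on the tool from outside, world axes, zero at the start; "moment": the same for the moment, N m; "gripper_width": finger opening in m.
Only numpy, scipy, OpenCV 4.12 (cv2) and the standard library are available. Lean on these libraries where they do the work, as an engineer would, in place of code of your own. Each camera call takes 0.05 s, during which the arm holds its last target. There are 200 camera calls.

## Working session

There is one attempt and no reset: what is moved stays moved. The work goes in short steps, Python scripts to look and compute and a tool call to move; the robot and the scene stay as the last step left them, time stands still between calls to the robot, and variables do not carry over. Pictures are saved under pics/ and viewed, about 8 in all and at most 12, crops included, and the job is handed in when it is done.

Besides the shell and the picture viewer there is one more tool, called after "Emit:" as name([rows], argument=value, ...), one row to a line, values as JSON. step_arm: Moves the arm, as the interface text tells. Its arguments: {"type":"object","properties":{"increments":{"type":"array","items":{"type":"object","properties":{"tx":{"type":"number"},"ty":{"type":"number"},"tz":{"type":"number"},"ax":{"type":"number"},"ay":{"type":"number"},"az":{"type":"number"},"claw":{"type":"number"}}}},"newtons":{"type":"number"}},"required":["increments"]}

```bash
mkdir -p pics; cat > h.py <<'E'
import numpy as np, cv2, pickle
from plant import r, optics
def cap(n,f=None):
    c=optics.capture(n)
    if f: cv2.imwrite(f,c["image"])
    return c
def K(c): return np.array([[c["fx"],0,c["cx"]],[0,c["fy"],c["cy"]],[0,0,1.]])
def ray(c,uv):
    p=cv2.undistortPoints(np.float64(uv).reshape(-1,1,2),K(c),np.array(c["distortion"])).reshape(-1,2)
    R=np.array(c["R"]);t=np.array(c["t"]).ravel()
    return -R.T@t, np.c_[p,np.ones(len(p))]@R
def onz(c,uv,z):
    o,d=ray(c,uv); return o+d*((z-o[2])/d[:,2])[:,None]
def cloud(c):
    h,w=c["depth"].shape
    u,v=np.meshgrid(np.arange(w),np.arange(h))
    o,d=ray(c,np.stack([u,v],-1).reshape(-1,2))
    return (o+d*c["depth"].reshape(-1,1)).reshape(h,w,3)
def proj(c,X):
    return cv2.projectPoints(np.float64(X).reshape(-1,1,3),cv2.Rodrigues(np.array(c["R"]))[0],np.float64(c["t"]),K(c),np.array(c["distortion"]))[0].reshape(-1,2)
E
python3 - <<'E'
from h import *
for n in("scene","top"):
    c=cap(n,f"pics/{n}0.png"); pickle.dump(c,open(n+".pkl","wb"))
    print(n,c["fx"],(-np.array(c["R"]).T@np.array(c["t"]).ravel()).round(3),np.array(c["R"])[2].round(2))
print(r.get_state())
E
```

```text
scene 484.633486718395 [1.024 0.768 0.715] [-0.46 -0.7  -0.55]
top 398.7673086544281 [0.346 0.028 0.982] [ 0.21  0.02 -0.98]
{'time_s': 0.1, 'joints': array([ 9.23101045e+01,  2.05857973e+01,  6.39644455e-01, -1.80789868e-02,
       -7.01358304e+01, -1.65054402e+01]), 'qd': array([-0.06239698, -0.04253941,  0.09245394,  0.00338464,  0.13272496,
        0.0154204 ]), 'joint_torque': array([-8.46014300e-04, -5.84161699e+01,  2.93753546e+01,  7.01555237e+00,
        1.01990972e-02, -4.98977806e-05]), 'tcp_pos': array([0.16546707, 0.65398542, 0.24473731]), 'eef_rot': array([ 1.79916566e+02, -6.99802913e-03, -1.42014859e+01]), 'contact_force': array([-0.30540551, -0.46229215,  0.26087621]), 'moment': array([-0.02393244,  0.01061899,  0.02129476]), 'gripper_width': 0.08789560382853856}
```

View pics/scene0.png

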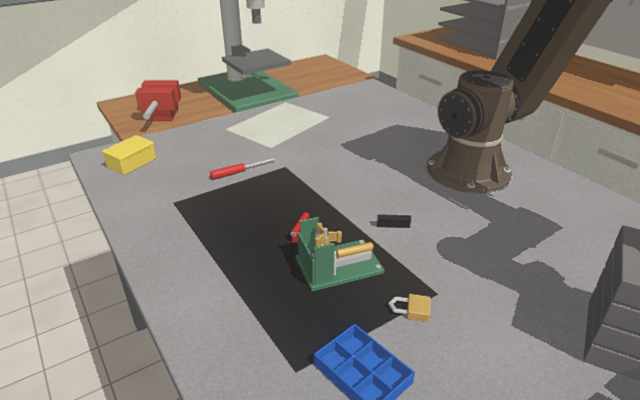

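View pics/top0.png

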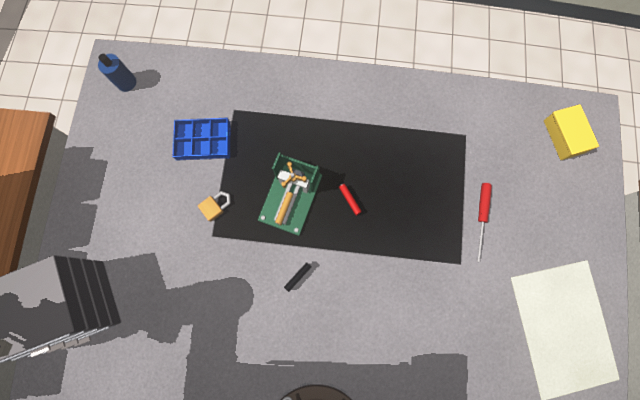

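Candidates for the cylinder: brass one in the jig channel (scene 355,249; top 285,207), black one (scene 394,221; top 298,277) and red one (scene 300,227; top 350,199). The brass one in the channel fits. I'll confirm it in enlarged crops and measure the jig.

```bash
python3 - <<'E'
from h import *
a=pickle.load(open("top.pkl","rb"));b=pickle.load(open("scene.pkl","rb"))
A=cv2.resize(a["image"][140:245,240:340],None,fx=4,fy=4,interpolation=cv2.INTER_CUBIC)
B=cv2.resize(b["image"][205:300,285:390],None,fx=4,fy=4,interpolation=cv2.INTER_CUBIC)
h=max(A.shape[0],B.shape[0]);o=np.zeros((h,A.shape[1]+B.shape[1],3),np.uint8);o[:A.shape[0],:400]=A;o[:B.shape[0],400:]=B
cv2.imwrite("pics/crop1.png",o[:600,:820][:, :800])
for n,c,off in(("top",a,0),("scene",b,0)):
    hsv=cv2.cvtColor(c["image"],cv2.COLOR_BGR2HSV);P=cloud(c)
    g=cv2.inRange(hsv,(60,60,30),(90,255,255))
    nl,lab,st,ce=cv2.connectedComponentsWithStats(g)
    for i in range(1,nl):
        if st[i,4]>100:
            p=P[lab==i];print(n,"green",st[i],p.min(0).round(3),p.max(0).round(3))
            X=p[(p[:,2]>0.007)&(p[:,2]<0.018)]
            if len(X)>50: print("plate",cv2.minAreaRect((X[:,:2]*1000).astype(np.float32)),len(X))
            for lo,hi in((.07,.085),(.1,.115)):
                X=p[(p[:,2]>lo)&(p[:,2]<hi)];print(lo,len(X),X.mean(0).round(4) if len(X) else "")
    br=cv2.inRange(hsv,(12,90,90),(28,255,255))
    nl,lab,st,ce=cv2.connectedComponentsWithStats(br)
    for i in range(1,nl):
        if st[i,4]>25:
            p=P[lab==i];print(n,"brass",st[i],np.median(p,0).round(3),p.min(0).round(3),p.max(0).round(3))
E
```

```text
top green [ 258  152   64   84 2002] [ 0.346  0.028 -0.006] [0.665 0.203 0.982]
plate ((547.1893310546875, 128.35736083984375), (110.05603790283203, 162.24102783203125), 75.91429138183594) 1443
0.07 130 [0.6146 0.1189 0.077 ]
0.1 96 [0.5963 0.1174 0.1073]
top brass [ 544  104   55   56 1943] [ 0.791 -0.564  0.057] [ 0.346 -0.663 -0.001] [0.888 0.028 0.982]
top brass [   0  108   50  168 4677] [ 0.575  0.949 -0.1  ] [ 0.255  0.028 -0.107] [0.748 1.073 0.982]
top brass [287 161   6  12  44] [0.602 0.13  0.102] [0.586 0.122 0.01 ] [0.626 0.146 0.105]
top brass [281 174  26  14 119] [0.574 0.118 0.102] [0.346 0.028 0.011] [0.605 0.153 0.982]
top brass [275 192  18  33 212] [0.512 0.136 0.044] [0.475 0.121 0.012] [0.56  0.157 0.048]
top brass [198 196  25  25 353] [0.494 0.32  0.022] [ 0.346  0.028 -0.003] [0.529 0.353 0.982]
scene green [ 209   72   89   40 1048] [ 0.008 -1.264 -0.091] [1.024 0.768 0.715]
0.07 0 
0.1 0 
scene green [ 295  217   89   75 2708] [ 0.469  0.02  -0.001] [1.024 0.768 0.715]
plate ((550.58447265625, 129.1646728515625), (112.7269058227539, 166.0873260498047), 75.72162628173828) 1069
0.07 308 [0.6112 0.12   0.0775]
0.1 174 [0.601  0.1202 0.1058]
scene brass [ 394   27  103   44 1927] [-0.477 -0.607  0.118] [-0.746 -0.861  0.091] [1.024 0.768 0.715]
scene brass [ 264   55  120   41 2374] [-0.231 -1.144 -0.1  ] [-0.447 -1.395 -0.11 ] [1.024 0.768 0.715]
scene brass [ 544   55   96   80 4721] [-0.563  0.009  0.12 ] [-0.882 -0.263  0.089] [1.024 0.768 0.715]
scene brass [  97   82  137   93 4611] [ 0.676 -1.034 -0.098] [ 0.299 -1.4   -0.127] [1.024 0.768 0.715]
scene brass [315 222  27  25 341] [0.578 0.129 0.094] [ 0.475 -0.03  -0.001] [1.024 0.768 0.715]
scene brass [337 242  37  16 316] [0.518 0.14  0.042] [ 0.448  0.097 -0.   ] [0.556 0.154 0.049]
scene brass [407 293  24  29 564] [0.504 0.327 0.022] [ 0.45   0.276 -0.   ] [1.024 0.768 0.715]
```

View pics/crop1.png

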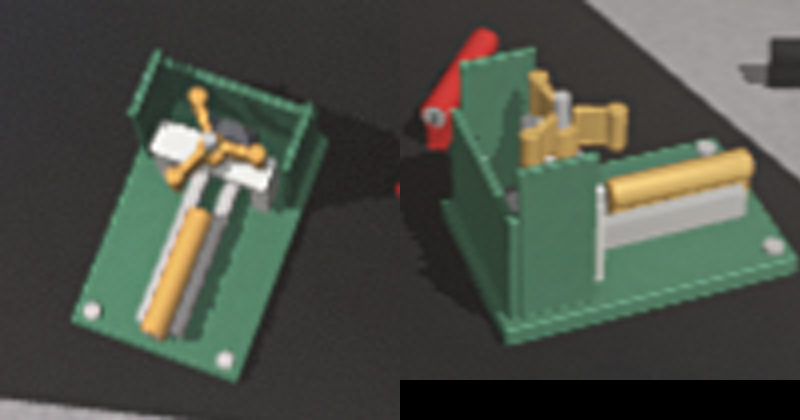

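The crop confirms the brass cylinder in the channel. The beads in the top crop are at (198,95), (258,153) and (176,177), and the cylinder's rear end is near (152,332). Next I'll refine these by casting rays.

```bash
cat > jig.py <<'E'
from h import *
from scipy.optimize import least_squares
def bead_fit(c,ctr,z=0.104):
    pass
E
python3 - <<'E'
from h import *
from scipy.optimize import least_squares
a=pickle.load(open("top.pkl","rb"));b=pickle.load(open("scene.pkl","rb"))
uv=np.array([(198,95),(258,153),(176,177)])/4+[240,140]-.375
X=onz(a,uv,.104)[:,:2]; print("beads",X.round(4))
f=lambda q:(X-[[q[0]+.028*np.cos(q[2]+k),q[1]+.028*np.sin(q[2]+k)] for k in(0,-2*np.pi/3,2*np.pi/3)]).ravel()
s=least_squares(f,[.58,.12,.3]);print("fit top",s.x[:2].round(4),np.degrees(s.x[2]),(f(s.x)*1e3).round(1))
print("stud",onz(a,np.array([[211,140]])/4+[240,140]-.375,.12).round(4))
# scene beads: front one(535,140ish) top etc
uv=np.array([(538,76),(617,109),(533,136)])/4+[185,205]-.375
uv[:,0]=(np.array([538,617,533])-400)/4+285-.375
Y=onz(b,uv,.104)[:,:2];print("scene beads",Y.round(4))
for n,c in(("top",a),("scene",b)):
    hsv=cv2.cvtColor(c["image"],cv2.COLOR_BGR2HSV);P=cloud(c)
    g=cv2.inRange(hsv,(55,50,25),(95,255,255))>0
    m=g&(abs(P[...,2]-.012)<.005)&(abs(P[...,0]-.55)<.12)&(abs(P[...,1]-.13)<.1)
    v,u=np.nonzero(m);Q=onz(c,np.c_[u,v],.012)[:,:2]*1000
    R=cv2.minAreaRect(Q.astype(np.float32));print(n,R)
    th=np.radians(R[2]-90 if R[1][1]>R[1][0] else R[2]);
    ex=np.array([np.cos(th),np.sin(th)])
    if ex[0]<0: ex=-ex
    print(" yaw",np.degrees(np.arctan2(ex[1],ex[0])),"axis",np.array(R[0])+32.5*ex)
    br=cv2.inRange(hsv,(12,90,90),(28,255,255))>0
    m=br&(abs(P[...,2]-.042)<.008)&(abs(P[...,0]-.52)<.08)&(abs(P[...,1]-.13)<.06)
    v,u=np.nonzero(m);Q=P[m][:,:2]*1000;print(" cyl",cv2.minAreaRect(Q.astype(np.float32)),Q.mean(0),len(Q))
    ax=np.array([np.cos(np.radians(-14.1)),np.sin(np.radians(-14.1))]);rel=Q-[580.5,120.8]
    print(" along",np.percentile(rel@ax,[0,2,98,100]).round(1)," lat",np.median(rel@[-ax[1],ax[0]]).round(1))
E
```

```text
beads [[0.6058 0.1309]
 [0.5755 0.0924]
 [0.5562 0.1369]]
fit top [0.5791 0.1201] 22.735297190840694 [ 0.8 -0.  -0.1  0.1 -0.6 -0.1]
stud [[0.5758 0.1183 0.12  ]]
scene beads [[0.5776 0.0914]
 [0.5593 0.137 ]
 [0.6072 0.1318]]
top ((547.24951171875, 128.26773071289062), (110.373779296875, 162.3014678955078), 76.11820220947266)
 yaw -13.881797790527344 axis [578.8002761  120.47034225]
 cyl ((540.6748046875, 139.08621215820312), (40.202667236328125, 129.4466094970703), 72.4214096069336) [515.61843996 135.57396582] 214
 along [-108.2 -107.2   16.3   20.3]  lat -1.8
scene ((551.43896484375, 130.32244873046875), (115.47321319580078, 166.2357940673828), 75.99198150634766)
 yaw -14.008018493652346 axis [582.97247529 122.45557396]
 cyl ((535.564453125, 125.86991882324219), (39.29515075683594, 126.22724914550781), 56.39656448364258) [519.42175146 138.88875883] 273
 along [-107.7 -104.8   -7.1    9.2]  lat 4.7
```

Jig axis is about (0.580, 0.1203), yaw -14°. The cylinder's rear end is near jig x -107, so about 45 mm to go, which agrees with the text. I'll approach with closed fingers behind the cylinder.

Emit:
step_arm([
  {"tx": 23.3, "ty": -41.7, "tz": -8, "claw": -1},
  {"tx": 23.3, "ty": -41.7, "tz": -8, "claw": -1},
  {"tx": 23.3, "ty": -41.7, "tz": -8, "claw": -1},
  {"tx": 23.3, "ty": -41.7, "tz": -8, "claw": -1},
  {"tx": 23.3, "ty": -41.7, "tz": -8, "claw": -1},
  {"tx": 23.3, "ty": -41.7, "tz": -8, "claw": -1},
  {"tx": 23.3, "ty": -41.7, "tz": -8, "claw": -1},
  {"tx": 23.3, "ty": -41.7, "tz": -8, "claw": -1},
  {"tx": 23.3, "ty": -41.7, "tz": -8, "claw": -1},
  {"tx": 23.3, "ty": -41.7, "tz": -8, "claw": -1},
  {"tx": 23.3, "ty": -41.7, "tz": -8, "claw": -1, "ax": -1.8, "ay": -7.3},
  {"tx": 23.3, "ty": -41.7, "tz": -8, "claw": -1, "ax": -1.8, "ay": -7.3},
], newtons=30)

```text
$.increments[0]: bad value
```

Emit:
step_arm([
  {"claw": -1},
  {"claw": -1},
  {"claw": -1},
])

```text
$.increments[0]: bad value
```

Emit:
step_arm([
  {"tx": 23.3, "ty": -41.7, "tz": -8, "ax": 0, "ay": 0, "az": 0, "claw": -1},
], newtons=30)

```text
time_s: 0.2
tcp_pos: [0.1875, 0.6155, 0.2365]
eef_rot: [-180.0, -0.0, -14.0]
contact_force: [2.0, -0.6, -0.3]
gripper_width: 0.084
```

All fields are required in every row.

Emit:
step_arm([
  {"tx": 23.3, "ty": -41.7, "tz": -8, "ax": 0, "ay": 0, "az": 0, "claw": -1},
  {"tx": 23.3, "ty": -41.7, "tz": -8, "ax": 0, "ay": 0, "az": 0, "claw": -1},
  {"tx": 23.3, "ty": -41.7, "tz": -8, "ax": 0, "ay": 0, "az": 0, "claw": -1},
  {"tx": 23.3, "ty": -41.7, "tz": -8, "ax": 0, "ay": 0, "az": 0, "claw": -1},
  {"tx": 23.3, "ty": -41.7, "tz": -8, "ax": 0, "ay": 0, "az": 0, "claw": -1},
  {"tx": 23.3, "ty": -41.7, "tz": -8, "ax": 0, "ay": 0, "az": 0, "claw": -1},
  {"tx": 23.3, "ty": -41.7, "tz": -8, "ax": 0, "ay": 0, "az": 0, "claw": -1},
  {"tx": 23.3, "ty": -41.7, "tz": -8, "ax": 0, "ay": 0, "az": 0, "claw": -1},
  {"tx": 23.3, "ty": -41.7, "tz": -8, "ax": -1.2, "ay": -4.9, "az": 0, "claw": -1},
  {"tx": 23.3, "ty": -41.7, "tz": -8, "ax": -1.2, "ay": -4.9, "az": 0, "claw": -1},
  {"tx": 23.3, "ty": -41.7, "tz": -8, "ax": -1.2, "ay": -4.8, "az": 0, "claw": -1},
  {"tx": 0, "ty": 0, "tz": 0, "ax": 0, "ay": 0, "az": 0, "claw": -1},
])

```text
time_s: 1.4
tcp_pos: [0.4421, 0.1466, 0.1461]
eef_rot: [179.6, -15.0, -14.2]
contact_force: [-0.2, -0.3, 0.5]
gripper_width: 0.0004
```

Emit:
step_arm([
  {"tx": 0, "ty": 0, "tz": 0, "ax": 0, "ay": 0, "az": 0, "claw": -1},
  {"tx": 0, "ty": 0, "tz": 0, "ax": 0, "ay": 0, "az": 0, "claw": -1},
])

```text
time_s: 1.6
tcp_pos: [0.4457, 0.155, 0.1502]
eef_rot: [-179.8, -15.1, -14.2]
contact_force: [1.3, 0.8, 0.4]
gripper_width: 0.0006
```

Emit:
step_arm([
  {"tx": 0, "ty": -0.5, "tz": -33, "ax": 0, "ay": 0, "az": 0, "claw": -1},
  {"tx": 0, "ty": -0.5, "tz": -30, "ax": 0, "ay": 0, "az": 0, "claw": -1},
  {"tx": 0, "ty": 0, "tz": -20, "ax": 0, "ay": 0, "az": 0, "claw": -1},
  {"tx": 0, "ty": 0, "tz": -10, "ax": 0, "ay": 0, "az": 0, "claw": -1},
  {"tx": 0, "ty": 0, "tz": -4, "ax": 0, "ay": 0, "az": 0, "claw": -1},
  {"tx": 0, "ty": 0, "tz": 0, "ax": 0, "ay": 0, "az": 0, "claw": -1},
  {"tx": 0, "ty": 0, "tz": 0, "ax": 0, "ay": 0, "az": 0, "claw": -1},
])

```text
time_s: 2.3
tcp_pos: [0.453, 0.1575, 0.0637]
eef_rot: [179.8, -14.0, -14.2]
contact_force: [-1.0, -0.8, -0.5]
gripper_width: 0.0004
```

```bash
python3 - <<'E'
from h import *
b=cap("scene");s=r.get_state();print(s["tcp_pos"],s["contact_force"])
cv2.imwrite("pics/c2.png",cv2.resize(b["image"][180:320,270:450],None,fx=4,fy=4,interpolation=cv2.INTER_CUBIC))
E
```

```text
[0.45290329 0.15745563 0.06379137] [-0.7383929  -1.0322403   0.43453466]
```

View pics/c2.png

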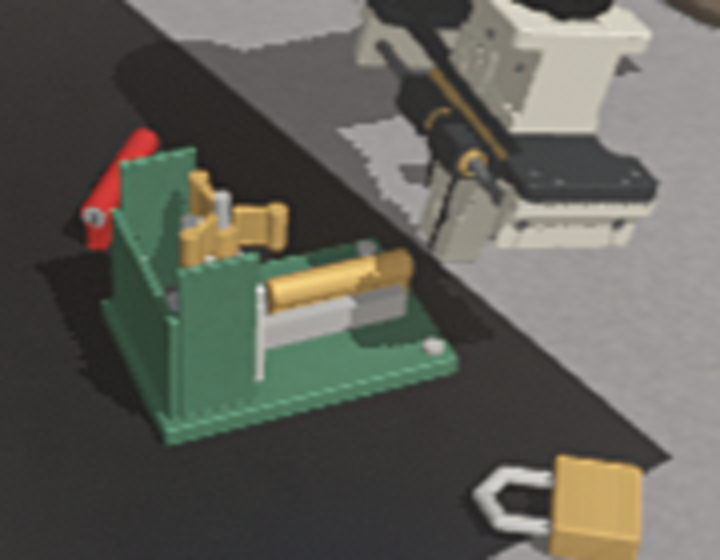

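The tilted pose is out of reach this close in (z 64 mm, 53 wanted). I'll reduce the tilt to about 8°.

Emit:
step_arm([
  {"tx": 0, "ty": 0, "tz": 0, "ax": 0.8, "ay": 3, "az": 0, "claw": -1},
  {"tx": 0, "ty": 0, "tz": 0, "ax": 0.8, "ay": 3, "az": 0, "claw": -1},
  {"tx": 0, "ty": 0, "tz": 0, "ax": 0, "ay": 0, "az": 0, "claw": -1},
  {"tx": 0, "ty": 0, "tz": 0, "ax": 0, "ay": 0, "az": 0, "claw": -1},
])

```text
time_s: 2.75
tcp_pos: [0.4542, 0.1568, 0.064]
eef_rot: [179.8, -8.2, -14.3]
contact_force: [0.1, 0.3, 0.9]
gripper_width: 0.0004
```

```bash
python3 - <<'E'
from h import *
s=r.get_state();print(s["tcp_pos"],s["eef_rot"],s["contact_force"],s["joints"])
E
```

```text
[0.45418865 0.15683173 0.06399714] [179.78471632  -8.21832408 -14.2950221 ] [0.1218128  0.30359513 0.93986664] [ 47.73829935  10.98264504 -47.87094631  15.63610724 -28.3565325
  14.35144237]
```

Emit:
step_arm([
  {"tx": -1.2, "ty": -4.9, "tz": 0, "ax": 0, "ay": 0, "az": 0, "claw": -1},
  {"tx": 0, "ty": 0, "tz": -6, "ax": 0, "ay": 0, "az": 0, "claw": -1},
  {"tx": 0, "ty": 0, "tz": -5, "ax": 0, "ay": 0, "az": 0, "claw": -1},
  {"tx": 0, "ty": 0, "tz": 0, "ax": 0, "ay": 0, "az": 0, "claw": -1},
  {"tx": 0, "ty": 0, "tz": 0, "ax": 0, "ay": 0, "az": 0, "claw": -1},
])

```text
time_s: 3.25
tcp_pos: [0.452, 0.1511, 0.052]
eef_rot: [179.7, -8.1, -14.2]
contact_force: [-0.2, 0.0, 0.7]
gripper_width: 0.0007
```

```bash
cat > st.py <<'E'
from h import *
s=r.get_state();p=s["tcp_pos"]-[.580,.1203,0];c,n=np.cos(np.radians(-14)),np.sin(np.radians(-14))
j=lambda v:np.array([v[0]*c+v[1]*n,-v[0]*n+v[1]*c,v[2]])
F=s["contact_force"];M=s["moment"]
print("t",s["time_s"],"jig mm",(j(p)*1e3).round(1),"rot",s["eef_rot"].round(1),"Fjig",j(F).round(1),"torque",(p[0]*F[1]-p[1]*F[0]).round(3),"M",M.round(3),"J",s["joints"].round(0))
E
python3 st.py
```

```text
t 3.25 jig mm [-131.7   -1.1   52. ] rot [179.7  -8.1 -14.2] Fjig [-0.2 -0.   0.7] torque 0.005 M [0.115 0.456 0.022] J [ 47.  12. -49.  17. -26.  14.]
```

Emit:
step_arm([
  {"tx": 3.9, "ty": -1, "tz": 0, "ax": 0, "ay": 0, "az": 0, "claw": -1},
  {"tx": 3.9, "ty": -1, "tz": 0, "ax": 0, "ay": 0, "az": 0, "claw": -1},
  {"tx": 2.9, "ty": -0.7, "tz": 0, "ax": 0, "ay": 0, "az": 0, "claw": -1},
  {"tx": 2.9, "ty": -0.7, "tz": 0, "ax": 0, "ay": 0, "az": 0, "claw": -1},
  {"tx": 2.9, "ty": -0.7, "tz": 0, "ax": 0, "ay": 0, "az": 0, "claw": -1},
  {"tx": 2.9, "ty": -0.7, "tz": 0, "ax": 0, "ay": 0, "az": 0, "claw": -1},
])

```text
time_s: 3.85
tcp_pos: [0.4717, 0.1465, 0.0523]
eef_rot: [179.7, -8.1, -14.3]
contact_force: [-4.7, 1.0, 3.4]
gripper_width: 0.0005
```

```bash
python3 st.py
```

```text
t 3.85 jig mm [-111.4   -0.8   52.3] rot [179.7  -8.1 -14.3] Fjig [-4.8 -0.1  3.4] torque 0.01 M [ 0.477  1.746 -0.014] J [ 45.  13. -47.  16. -27.  17.]
```

Emit:
step_arm([
  {"tx": 2.9, "ty": -0.7, "tz": 0, "ax": 0, "ay": 0, "az": 0, "claw": -1},
  {"tx": 2.9, "ty": -0.7, "tz": 0, "ax": 0, "ay": 0, "az": 0, "claw": -1},
  {"tx": 2.9, "ty": -0.7, "tz": 0, "ax": 0, "ay": 0, "az": 0, "claw": -1},
  {"tx": 2.9, "ty": -0.7, "tz": 0, "ax": 0, "ay": 0, "az": 0, "claw": -1},
  {"tx": 2.9, "ty": -0.7, "tz": 0, "ax": 0, "ay": 0, "az": 0, "claw": -1},
  {"tx": 2.9, "ty": -0.7, "tz": 0, "ax": 0, "ay": 0, "az": 0, "claw": -1},
  {"tx": 2.9, "ty": -0.7, "tz": 0, "ax": 0, "ay": 0, "az": 0, "claw": -1},
  {"tx": 2.9, "ty": -0.7, "tz": 0, "ax": 0, "ay": 0, "az": 0, "claw": -1},
  {"tx": 2.9, "ty": -0.7, "tz": 0, "ax": 0, "ay": 0, "az": 0, "claw": -1},
  {"tx": 2.0, "ty": -0.5, "tz": 0, "ax": 0, "ay": 0, "az": 0, "claw": -1},
  {"tx": 1, "ty": -0.2, "tz": 0, "ax": 0, "ay": 0, "az": 0, "claw": -1},
])

```text
time_s: 4.95
tcp_pos: [0.5009, 0.1396, 0.0523]
eef_rot: [179.7, -8.1, -14.3]
contact_force: [-3.6, 0.9, 3.8]
gripper_width: 0.0002
```

```bash
python3 st.py
```

```text
t 4.95 jig mm [-81.4  -0.4  52.3] rot [179.7  -8.1 -14.3] Fjig [-3.7 -0.1  3.8] torque 0.003 M [ 0.449  1.747 -0.016] J [ 42.  15. -44.  15. -28.  21.]
```

Emit:
step_arm([
  {"tx": 1.5, "ty": -0.4, "tz": 0, "ax": 0, "ay": 0, "az": 0, "claw": -1},
  {"tx": 1.5, "ty": -0.4, "tz": 0, "ax": 0, "ay": 0, "az": 0, "claw": -1},
  {"tx": 1, "ty": -0.2, "tz": 0, "ax": 0, "ay": 0, "az": 0, "claw": -1},
  {"tx": 1, "ty": -0.3, "tz": 0, "ax": 0, "ay": 0, "az": 0, "claw": -1},
])

```text
time_s: 5.35
tcp_pos: [0.5058, 0.1383, 0.0523]
eef_rot: [179.7, -8.1, -14.3]
contact_force: [-3.7, 1.5, 1.8]
gripper_width: 0.0002
```

Emit:
step_arm([
  {"tx": 1, "ty": -0.2, "tz": 0, "ax": 0, "ay": 0, "az": 0, "claw": -1},
])

```text
time_s: 5.45
tcp_pos: [0.5067, 0.1381, 0.0523]
eef_rot: [179.7, -8.1, -14.2]
contact_force: [-4.3, 0.9, 3.5]
gripper_width: 0.0002
```

Emit:
step_arm([
  {"tx": 1, "ty": -0.3, "tz": 0, "ax": 0, "ay": 0, "az": 0, "claw": -1},
])

```text
time_s: 5.55
tcp_pos: [0.5078, 0.1378, 0.0523]
eef_rot: [179.7, -8.1, -14.2]
contact_force: [-3.1, 1.1, 2.7]
gripper_width: 0.0004
```

Emit:
step_arm([
  {"tx": 1, "ty": -0.2, "tz": 0, "ax": 0, "ay": 0, "az": 0, "claw": -1},
])

```text
time_s: 5.65
tcp_pos: [0.5085, 0.1375, 0.0522]
eef_rot: [179.7, -8.1, -14.3]
contact_force: [-11.4, 4.5, 7.3]
gripper_width: 0.0003
```

Emit:
step_arm([
  {"tx": 0.7, "ty": -0.2, "tz": 0, "ax": 0, "ay": 0, "az": 0, "claw": -1},
])

```text
time_s: 5.75
tcp_pos: [0.5087, 0.1373, 0.0522]
eef_rot: [179.7, -8.0, -14.3]
contact_force: [-16.0, 6.0, 10.7]
gripper_width: 0.0006
```

Emit:
step_arm([
  {"tx": 0.7, "ty": -0.2, "tz": 0, "ax": 0, "ay": 0, "az": 0, "claw": -1},
])

```text
time_s: 5.85
tcp_pos: [0.5088, 0.1372, 0.0521]
eef_rot: [179.7, -8.0, -14.3]
contact_force: [-21.1, 9.4, 12.9]
gripper_width: 0.0004
```

Contact with the stop at 23 N, 1 mm from prediction. Back off, rise and straighten up.

Emit:
step_arm([
  {"tx": -3, "ty": 0.8, "tz": 0, "ax": 0, "ay": 0, "az": 0, "claw": -1},
  {"tx": -9, "ty": 2, "tz": 0, "ax": 0, "ay": 0, "az": 0, "claw": -1},
  {"tx": -8, "ty": 2, "tz": 10, "ax": 0, "ay": 0, "az": 0, "claw": -1},
  {"tx": 0, "ty": 0, "tz": 30, "ax": 0, "ay": 0, "az": -7.5, "claw": -1},
  {"tx": 0, "ty": 0, "tz": 30, "ax": 0, "ay": 0, "az": -7.5, "claw": -1},
  {"tx": 0, "ty": 0, "tz": 30, "ax": 0, "ay": 0, "az": -8, "claw": -1},
  {"tx": 0, "ty": 0, "tz": 0, "ax": 2.5, "ay": 7.5, "az": 0, "claw": -1},
  {"tx": 0, "ty": 0, "tz": 0, "ax": 0, "ay": 0, "az": 0, "claw": -1},
  {"tx": 0, "ty": 0, "tz": 0, "ax": 0, "ay": 0, "az": 0, "claw": -1},
])

```text
time_s: 6.75
tcp_pos: [0.4907, 0.1419, 0.1527]
eef_rot: [177.2, -0.7, -37.1]
contact_force: [-0.8, 0.2, 0.3]
gripper_width: 0.001
```

```bash
cat > nut.py <<'E'
from h import *
import sys
from scipy.spatial.transform import Rotation as Ro
AX=np.array([.5808,.1201])
def pose(phi,gap=0,rr=27,d=26):
    th=np.radians(phi-14);u=np.array([np.cos(th),np.sin(th)]);t=np.array([-u[1],u[0]])
    return AX+1e-3*(rr*u+(d+gap)*t), phi-194
if __name__=="__main__":
    s=r.get_state();p,y=pose(float(sys.argv[1]),float(sys.argv[2]))
    Rt=Ro.from_euler("xyz",[180,0,y],degrees=True);Rc=Ro.from_euler("xyz",s["eef_rot"],degrees=True)
    print("d mm",((p-s["tcp_pos"][:2])*1e3).round(1),"dz",107-s["tcp_pos"][2]*1e3,"rotvec",np.degrees((Rt*Rc.inv()).as_rotvec()).round(1))
    if len(sys.argv)>3:
        ph=np.arange(float(sys.argv[1]),float(sys.argv[3])-.1,-float(sys.argv[4]));q=np.array([pose(a)[0] for a in ph])
        print((np.diff(q,axis=0)*1e3).round(1).tolist())
    b=cap("top")
    if len(sys.argv)>5: cv2.imwrite(sys.argv[5],cv2.resize(b["image"][140:245,240:340],None,fx=5,fy=5,interpolation=cv2.INTER_CUBIC))
E
python3 st.py; python3 nut.py 156.7 8
```

```text
t 6.75 jig mm [-91.9  -0.7 152.7] rot [177.2  -0.7 -37.1] Fjig [-0.8 -0.   0.3] torque 0.001 M [ 0.119 -0.014 -0.057] J [ 39.  11. -26.   2. -55.  13.]
d mm [ 48.1 -32.5] dz -45.714465351075205 rotvec [ 2.6 -1.1 -0.2]
```

Emit:
step_arm([
  {"tx": 16, "ty": -11, "tz": 0, "ax": 2.6, "ay": -1.1, "az": -0.2, "claw": -1},
  {"tx": 16, "ty": -11, "tz": 0, "ax": 0, "ay": 0, "az": 0, "claw": -1},
  {"tx": 16, "ty": -10.5, "tz": 0, "ax": 0, "ay": 0, "az": 0, "claw": -1},
  {"tx": 0, "ty": 0, "tz": -15, "ax": 0, "ay": 0, "az": 0, "claw": -1},
  {"tx": 0, "ty": 0, "tz": -15, "ax": 0, "ay": 0, "az": 0, "claw": -1},
  {"tx": 0, "ty": 0, "tz": -15, "ax": 0, "ay": 0, "az": 0, "claw": -1},
  {"tx": 0, "ty": 0, "tz": 0, "ax": 0, "ay": 0, "az": 0, "claw": -1},
  {"tx": 0, "ty": 0, "tz": 0, "ax": 0, "ay": 0, "az": 0, "claw": -1},
])

```text
time_s: 7.6
tcp_pos: [0.5373, 0.1093, 0.1072]
eef_rot: [179.8, 0.1, -37.2]
contact_force: [-0.1, -0.4, -0.1]
gripper_width: 0.0006
```

```bash
python3 st.py; python3 nut.py 156.7 0 80 6; python3 -c "
from h import *
b=cap('scene');cv2.imwrite('pics/c3.png',cv2.resize(b['image'][180:320,270:450],None,fx=4,fy=4,interpolation=cv2.INTER_CUBIC))"
```

```text
t 7.6 jig mm [-38.8 -21.1 107.2] rot [ 1.798e+02  1.000e-01 -3.720e+01] Fjig [ 0.  -0.4 -0.1] torque 0.015 M [ 0.045 -0.005  0.029] J [ 32.  16. -25.  -0. -48.  21.]
d mm [6.3 6.5] dz -0.23559163684575424 rotvec [ 0.1 -0.2 -0.1]
[[-0.2, 3.9], [0.2, 3.9], [0.6, 3.9], [1.0, 3.8], [1.4, 3.7], [1.7, 3.5], [2.1, 3.3], [2.4, 3.1], [2.7, 2.8], [3.0, 2.5], [3.3, 2.2], [3.5, 1.8]]
```

View pics/c3.png

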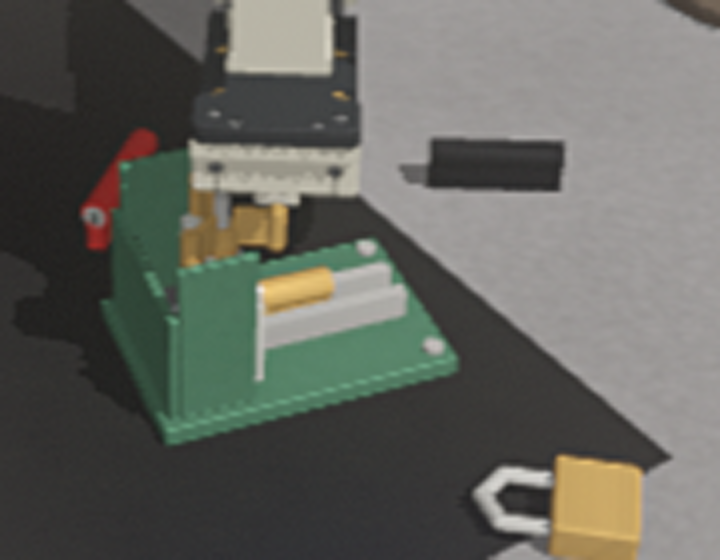

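The picture shows the cylinder deep under the bridge (crop 300,288). The fingers are beside the ear at (265,225). I'll start the first stroke.

Emit:
step_arm([
  {"tx": 3.2, "ty": 3.2, "tz": 0, "ax": 0, "ay": 0, "az": 0, "claw": -1},
  {"tx": 3.1, "ty": 3.3, "tz": 0, "ax": 0, "ay": 0, "az": 0, "claw": -1},
  {"tx": -0.2, "ty": 3.9, "tz": 0, "ax": 0, "ay": 0, "az": -6, "claw": -1},
  {"tx": 0.2, "ty": 3.9, "tz": 0, "ax": 0, "ay": 0, "az": -6, "claw": -1},
  {"tx": 0.6, "ty": 3.9, "tz": 0, "ax": 0, "ay": 0, "az": -6, "claw": -1},
  {"tx": 1.0, "ty": 3.8, "tz": 0, "ax": 0, "ay": 0, "az": -6, "claw": -1},
])

```text
time_s: 8.3
tcp_pos: [0.5448, 0.1302, 0.1073]
eef_rot: [179.7, 0.1, -61.5]
contact_force: [-3.8, -5.5, 4.4]
gripper_width: 0.0006
```

```bash
python3 st.py
```

```text
t 8.3 jig mm [-36.5   1.1 107.3] rot [ 1.797e+02  1.000e-01 -6.150e+01] Fjig [-2.4 -6.3  4.4] torque 0.232 M [-2.162  1.464 -0.063] J [ 33.  17. -24.  -0. -49.  -5.]
```

Emit:
step_arm([
  {"tx": 1.4, "ty": 3.7, "tz": 0, "ax": 0, "ay": 0, "az": -6, "claw": -1},
  {"tx": 1.7, "ty": 3.5, "tz": 0, "ax": 0, "ay": 0, "az": -6, "claw": -1},
  {"tx": 2.1, "ty": 3.3, "tz": 0, "ax": 0, "ay": 0, "az": -6, "claw": -1},
  {"tx": 2.4, "ty": 3.1, "tz": 0, "ax": 0, "ay": 0, "az": -6, "claw": -1},
  {"tx": 2.7, "ty": 2.8, "tz": 0, "ax": 0, "ay": 0, "az": -6, "claw": -1},
  {"tx": 3.0, "ty": 2.5, "tz": 0, "ax": 0, "ay": 0, "az": -6, "claw": -1},
  {"tx": 3.3, "ty": 2.2, "tz": 0, "ax": 0, "ay": 0, "az": -6, "claw": -1},
])

```text
time_s: 9.0
tcp_pos: [0.5609, 0.1519, 0.1072]
eef_rot: [179.7, -0.0, -103.6]
contact_force: [-7.8, -2.3, 4.8]
gripper_width: 0.0005
```

```bash
python3 st.py
```

```text
t 9.0 jig mm [-26.1  26.  107.2] rot [ 179.7   -0.  -103.6] Fjig [-7.1 -4.1  4.8] torque 0.291 M [-0.623  2.571 -0.026] J [ 34.  19. -21.  -0. -50. -48.]
```

Emit:
step_arm([
  {"tx": 3.5, "ty": 1.8, "tz": 0, "ax": 0, "ay": 0, "az": -6, "claw": -1},
  {"tx": 3.7, "ty": 1.4, "tz": 0, "ax": 0, "ay": 0, "az": -6, "claw": -1},
])

```text
time_s: 9.2
tcp_pos: [0.5682, 0.1554, 0.1071]
eef_rot: [179.8, -0.1, -115.5]
contact_force: [-7.7, -0.0, 4.3]
gripper_width: 0.0004
```

Emit:
step_arm([
  {"tx": 3.2, "ty": 0.9, "tz": 0, "ax": 0, "ay": 0, "az": -5, "claw": -1},
])

```text
time_s: 9.3
tcp_pos: [0.5714, 0.1564, 0.1071]
eef_rot: [179.8, -0.1, -120.5]
contact_force: [-6.4, -0.1, 3.7]
gripper_width: 0.0005
```

```bash
python3 st.py
```

```text
t 9.3 jig mm [-17.   32.9 107.1] rot [ 1.798e+02 -1.000e-01 -1.205e+02] Fjig [-6.2 -1.6  3.7] torque 0.231 M [ 0.208  2.581 -0.075] J [ 34.  20. -20.  -0. -50. -64.]
```

Still free (about 0.23 N m). Retract, rise, turn back 120° and go to the next ear.

Emit:
step_arm([
  {"tx": -3.5, "ty": 2, "tz": 0, "ax": 0, "ay": 0, "az": 0, "claw": -1},
  {"tx": -5, "ty": 2.5, "tz": 5, "ax": 0, "ay": 0, "az": 0, "claw": -1},
  {"tx": 0, "ty": 0, "tz": 20, "ax": 0, "ay": 0, "az": 0, "claw": -1},
  {"tx": 0, "ty": 0, "tz": 22, "ax": 0, "ay": 0, "az": 0, "claw": -1},
  {"tx": -6, "ty": -10, "tz": 0, "ax": 0, "ay": 0, "az": 8.5, "claw": -1},
  {"tx": -6, "ty": -10, "tz": 0, "ax": 0, "ay": 0, "az": 8.5, "claw": -1},
  {"tx": -6, "ty": -10, "tz": 0, "ax": 0, "ay": 0, "az": 8.5, "claw": -1},
  {"tx": 0, "ty": -10, "tz": 0, "ax": 0, "ay": 0, "az": 8.5, "claw": -1},
  {"tx": 0, "ty": -5, "tz": 0, "ax": 0, "ay": 0, "az": 8.5, "claw": -1},
  {"tx": 0, "ty": -5, "tz": 0, "ax": 0, "ay": 0, "az": 8.5, "claw": -1},
  {"tx": 0, "ty": 0, "tz": 0, "ax": 0, "ay": 0, "az": 8.5, "claw": -1},
  {"tx": 0, "ty": 0, "tz": 0, "ax": 0, "ay": 0, "az": 8.5, "claw": -1},
])

```text
time_s: 10.5
tcp_pos: [0.5467, 0.1115, 0.1551]
eef_rot: [180.0, 0.1, -51.8]
contact_force: [0.3, -0.2, -0.2]
gripper_width: 0.0004
```

Emit:
step_arm([
  {"tx": 0, "ty": 0, "tz": 0, "ax": 0, "ay": 0, "az": 8.5, "claw": -1},
  {"tx": 0, "ty": 0, "tz": 0, "ax": 0, "ay": 0, "az": 8.5, "claw": -1},
  {"tx": 0, "ty": 0, "tz": 0, "ax": 0, "ay": 0, "az": 8.5, "claw": -1},
  {"tx": 0, "ty": 0, "tz": 0, "ax": 0, "ay": 0, "az": 8.5, "claw": -1},
  {"tx": 0, "ty": 0, "tz": 0, "ax": 0, "ay": 0, "az": 8.5, "claw": -1},
  {"tx": 0, "ty": 0, "tz": 0, "ax": 0, "ay": 0, "az": 8.5, "claw": -1},
  {"tx": 0, "ty": 0, "tz": 0, "ax": 0, "ay": 0, "az": 0, "claw": -1},
])

```text
time_s: 11.2
tcp_pos: [0.5466, 0.1116, 0.1549]
eef_rot: [179.9, 0.0, -1.0]
contact_force: [0.3, -0.4, -0.4]
gripper_width: 0.0003
```

```bash
python3 st.py; python3 nut.py 193.5 5; python3 -c "
from h import *
b=cap('scene');cv2.imwrite('pics/c4.png',cv2.resize(b['image'][200:300,280:400],None,fx=5,fy=5,interpolation=cv2.INTER_CUBIC))"
```

```text
t 11.2 jig mm [-30.3 -16.5 154.9] rot [179.9   0.   -1. ] Fjig [ 0.3 -0.3 -0.4] torque 0.014 M [ 0.024 -0.012 -0.003] J [ 32.  14. -21.   0. -55.  57.]
d mm [  6.9 -22.3] dz -47.92171273904037 rotvec [ 0.1 -0.   0.5]
```

View pics/c4.png

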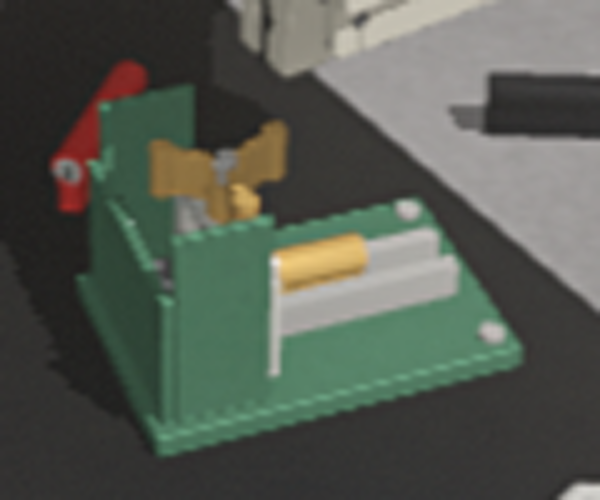

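```bash
python3 - <<'E'
from h import *
b=cap("scene")
X=onz(b,np.array([(163,143),(276,127),(243,187)])/5+[280,200]-.4,.104)[:,:2]-[.5808,.1201]
print((X*1e3).round(1),(np.degrees(np.arctan2(X[:,1],X[:,0]))+14).round(1))
E
python3 nut.py 193.5 0 67 6
```

```text
[[ 17.3 -23.4]
 [-27.9  -6.7]
 [  6.1  18.7]] [ -39.5 -152.4   85.8]
d mm [  7.  -17.1] dz -47.67801790334602 rotvec [ 0.1 -0.1  0.9]
[[-2.5, 3.0], [-2.2, 3.2], [-1.9, 3.5], [-1.5, 3.6], [-1.1, 3.8], [-0.7, 3.9], [-0.3, 3.9], [0.1, 3.9], [0.5, 3.9], [0.9, 3.8], [1.3, 3.7], [1.7, 3.5], [2.1, 3.3], [2.4, 3.1], [2.7, 2.8], [3.0, 2.5], [3.2, 2.2], [3.5, 1.9], [3.6, 1.5], [3.8, 1.1], [3.9, 0.7]]
```

```bash
python3 - <<'E'
from h import *
for n in("scene","top"):
    c=cap(n);P=cloud(c);h=cv2.cvtColor(c["image"],cv2.COLOR_BGR2HSV)
    br=cv2.inRange(h,(10,70,50),(30,255,255))>0
    rel=(P[...,:2]-[.5808,.1201])*1e3;R=np.hypot(*np.moveaxis(rel,-1,0));A=(np.degrees(np.arctan2(rel[...,1],rel[...,0]))+14)%360
    m=br&(P[...,2]>.078)&(P[...,2]<.115)&(R>16)&(R<38)
    a=A[m];print(n,m.sum(),np.histogram(a,np.arange(0,361,10))[0])
    z=np.exp(3j*np.radians(a)).mean();print(" mod120",np.degrees(np.angle(z))/3%120,abs(z))
E
```

```text
scene 181 [ 0  0  0  0  0  0  0 12 16  6  0  0  0  0  0  0  0  0  1 50 13  2  0  0
  0  0  0  0  0  0  0  0 27 51  3  0]
 mod120 85.28169503995306 0.9178224433385472
top 0 [0 0 0 0 0 0 0 0 0 0 0 0 0 0 0 0 0 0 0 0 0 0 0 0 0 0 0 0 0 0 0 0 0 0 0 0]
 mod120 nan nan<stdin>:8: RuntimeWarning: Mean of empty slice.
  ret = ret.dtype.type(ret / rcount)
```

Emit:
step_arm([
  {"tx": 3.5, "ty": -13, "tz": 0, "ax": 0, "ay": 0, "az": 0.5, "claw": -1},
  {"tx": 3.4, "ty": -13.3, "tz": 0, "ax": 0, "ay": 0, "az": 0, "claw": -1},
  {"tx": 0, "ty": 0, "tz": -16, "ax": 0, "ay": 0, "az": 0, "claw": -1},
  {"tx": 0, "ty": 0, "tz": -16, "ax": 0, "ay": 0, "az": 0, "claw": -1},
  {"tx": 0, "ty": 0, "tz": -12, "ax": 0, "ay": 0, "az": 0, "claw": -1},
  {"tx": 0, "ty": 0, "tz": -4, "ax": 0, "ay": 0, "az": 0, "claw": -1},
  {"tx": 0, "ty": 0, "tz": 0, "ax": 0, "ay": 0, "az": 0, "claw": -1},
])

```text
time_s: 12.2
tcp_pos: [0.5532, 0.0847, 0.1058]
eef_rot: [179.9, 0.2, -0.8]
contact_force: [-0.3, 0.1, -0.7]
gripper_width: 0.0006
```

Emit:
step_arm([
  {"tx": 0, "ty": 3, "tz": 0, "ax": 0, "ay": 0, "az": 0, "claw": -1},
])

```text
time_s: 12.3
tcp_pos: [0.5538, 0.0879, 0.1068]
eef_rot: [179.9, 0.1, -0.8]
contact_force: [0.2, 0.2, -0.0]
gripper_width: 0.0005
```

Emit:
step_arm([
  {"tx": 0, "ty": 3, "tz": 0, "ax": 0, "ay": 0, "az": 0, "claw": -1},
])

```text
time_s: 12.4
tcp_pos: [0.5539, 0.0913, 0.107]
eef_rot: [179.9, 0.0, -0.8]
contact_force: [-0.3, 0.1, -0.8]
gripper_width: 0.0005
```

Emit:
step_arm([
  {"tx": 0, "ty": 3, "tz": 0, "ax": 0, "ay": 0, "az": 0, "claw": -1},
])

```text
time_s: 12.5
tcp_pos: [0.5537, 0.0944, 0.1069]
eef_rot: [179.9, 0.1, -0.8]
contact_force: [0.8, -7.9, 0.3]
gripper_width: 0.0004
```

```bash
python3 st.py; python3 nut.py 193.5 0
```

```text
t 12.5 jig mm [-19.2 -31.5 106.9] rot [ 1.799e+02  1.000e-01 -8.000e-01] Fjig [ 2.7 -7.5  0.3] torque 0.229 M [-2.781 -0.378  0.034] J [ 30.  17. -24.   0. -49.  60.]
d mm [-0.2 -0. ] dz 0.06842653550192779 rotvec [ 0.1 -0.1  0.3]
```

Emit:
step_arm([
  {"tx": -2.5, "ty": 3.0, "tz": 0, "ax": 0, "ay": 0, "az": -6, "claw": -1},
  {"tx": -2.2, "ty": 3.2, "tz": 0, "ax": 0, "ay": 0, "az": -6, "claw": -1},
])

```text
time_s: 12.75
tcp_pos: [0.5489, 0.0993, 0.1069]
eef_rot: [179.8, 0.1, -13.0]
contact_force: [1.6, -6.8, 2.1]
gripper_width: 0.0002
```

Emit:
step_arm([
  {"tx": -1.9, "ty": 3.5, "tz": 0, "ax": 0, "ay": 0, "az": -6, "claw": -1},
  {"tx": -1.5, "ty": 3.6, "tz": 0, "ax": 0, "ay": 0, "az": -6, "claw": -1},
])

```text
time_s: 12.95
tcp_pos: [0.5452, 0.1063, 0.1068]
eef_rot: [179.8, 0.1, -25.0]
contact_force: [1.1, -8.2, 3.2]
gripper_width: 0.0004
```

```bash
python3 st.py; python3 nut.py 169.5 0
```

```text
t 12.95 jig mm [-30.4 -22.  106.8] rot [ 1.798e+02  1.000e-01 -2.500e+01] Fjig [ 3.1 -7.7  3.2] torque 0.303 M [-2.622 -0.363 -0.054] J [ 31.  17. -25.   0. -49.  34.]
d mm [0.2 1.4] dz 0.16941335382234968 rotvec [ 0.1 -0.1  0.5]
```

Taking the true contact point at the bead (0.028·Ft − 0.005·Fr), the torque is 0.22 N m, which matches free turning. I'll use that formula from here.

```bash
cat > tq.py <<'E'
from h import *
s=r.get_state();ph=s["eef_rot"][2]+194;th=np.radians(ph-14);u=np.array([np.cos(th),np.sin(th)]);t=np.array([-u[1],u[0]]);F=s["contact_force"][:2]
p=(s["tcp_pos"][:2]-[.5808,.1201])*1e3
print("t",s["time_s"],"phi",ph.round(1),"rad",(p@u).round(1),"tan",(p@t).round(1),"Ft",(F@t).round(2),"Fr",(F@u).round(2),"T",(.028*F@t-.005*F@u).round(3))
E
python3 tq.py
```

```text
t 13.0 phi 168.6 rad 26.5 tan 27.5 Ft 5.88 Fr -3.83 T 0.184
```

Emit:
step_arm([
  {"tx": -1.1, "ty": 3.8, "tz": 0, "ax": 0, "ay": 0, "az": -6, "claw": -1},
  {"tx": -0.7, "ty": 3.9, "tz": 0, "ax": 0, "ay": 0, "az": -6, "claw": -1},
])

```text
time_s: 13.2
tcp_pos: [0.5429, 0.1137, 0.1068]
eef_rot: [179.8, 0.1, -37.0]
contact_force: [-0.4, -7.7, 4.3]
gripper_width: 0.0005
```

```bash
python3 tq.py
```

```text
t 13.2 phi 157.0 rad 26.4 tan 27.9 Ft 6.4 Fr -4.28 T 0.201
```

Emit:
step_arm([
  {"tx": -0.3, "ty": 3.9, "tz": 0, "ax": 0, "ay": 0, "az": -6, "claw": -1},
])

```text
time_s: 13.3
tcp_pos: [0.5423, 0.1175, 0.1067]
eef_rot: [179.8, 0.1, -43.0]
contact_force: [-2.8, -7.9, 4.4]
gripper_width: 0.0006
```

```bash
python3 tq.py
```

```text
t 13.3 phi 151.0 rad 26.3 tan 28.2 Ft 7.67 Fr -3.3 T 0.231
```

Emit:
step_arm([
  {"tx": 0.1, "ty": 3.9, "tz": 0, "ax": 0, "ay": 0, "az": -6, "claw": -1},
  {"tx": 0.5, "ty": 3.9, "tz": 0, "ax": 0, "ay": 0, "az": -6, "claw": -1},
])

```text
time_s: 13.5
tcp_pos: [0.5421, 0.1248, 0.1065]
eef_rot: [179.7, 0.1, -55.0]
contact_force: [-5.0, -9.1, 6.0]
gripper_width: 0.0005
```

```bash
python3 tq.py
```

```text
t 13.5 phi 139.0 rad 26.0 tan 29.0 Ft 9.33 Fr -4.54 T 0.284
```

Emit:
step_arm([
  {"tx": 0.9, "ty": 3.8, "tz": 0, "ax": 0, "ay": 0, "az": -6, "claw": -1},
])

```text
time_s: 13.6
tcp_pos: [0.5425, 0.1284, 0.1064]
eef_rot: [179.6, 0.1, -61.0]
contact_force: [-7.2, -7.2, 7.0]
gripper_width: 0.0003
```

```bash
python3 tq.py
```

```text
t 13.6 phi 133.0 rad 25.8 tan 29.4 Ft 9.8 Fr -2.81 T 0.288
```

Emit:
step_arm([
  {"tx": 1.3, "ty": 3.7, "tz": 0, "ax": 0, "ay": 0, "az": -6, "claw": -1},
])

```text
time_s: 13.7
tcp_pos: [0.5433, 0.1321, 0.1063]
eef_rot: [179.6, 0.0, -67.1]
contact_force: [-9.5, -7.7, 9.3]
gripper_width: 0.0006
```

```bash
python3 tq.py
```

```text
t 13.7 phi 126.9 rad 25.6 tan 29.9 Ft 11.72 Fr -3.37 T 0.345
```

Emit:
step_arm([
  {"tx": 0.8, "ty": 1.8, "tz": 0, "ax": 0, "ay": 0, "az": -3, "claw": -1},
])

```text
time_s: 13.8
tcp_pos: [0.5439, 0.1339, 0.1063]
eef_rot: [179.5, 0.0, -70.0]
contact_force: [-10.4, -7.1, 9.4]
gripper_width: 0.0004
```

```bash
python3 tq.py
```

```text
t 13.8 phi 124.0 rad 25.6 tan 29.9 Ft 12.16 Fr -3.09 T 0.356
```

Emit:
step_arm([
  {"tx": 0.9, "ty": 1.7, "tz": 0, "ax": 0, "ay": 0, "az": -3, "claw": -1},
])

```text
time_s: 13.9
tcp_pos: [0.5446, 0.1356, 0.1063]
eef_rot: [179.5, 0.0, -72.9]
contact_force: [-12.0, -5.9, 10.1]
gripper_width: 0.0003
```

```bash
python3 tq.py
```

```text
t 13.9 phi 121.1 rad 25.4 tan 30.1 Ft 13.21 Fr -2.14 T 0.381
```

T is about 0.38 N m against 0.22 free, which is roughly 40 N of clamping, between firm (30) and overtight (55). I'll stop here, back off and rise clear.

Emit:
step_arm([
  {"tx": -3, "ty": -1.5, "tz": 0, "ax": 0, "ay": 0, "az": 0, "claw": -1},
  {"tx": -6, "ty": -2.5, "tz": 0, "ax": 0, "ay": 0, "az": 0, "claw": -1},
  {"tx": -4, "ty": -1, "tz": 5, "ax": 0, "ay": 0, "az": 0, "claw": -1},
  {"tx": 0, "ty": 0, "tz": 25, "ax": 0, "ay": 0, "az": 0, "claw": -1},
  {"tx": 0, "ty": 0, "tz": 35, "ax": 0, "ay": 0, "az": 0, "claw": -1},
  {"tx": -20, "ty": 0, "tz": 35, "ax": 0, "ay": 0, "az": 0, "claw": -1},
  {"tx": -40, "ty": 0, "tz": 30, "ax": 0, "ay": 0, "az": 0, "claw": -1},
  {"tx": -30, "ty": 0, "tz": 0, "ax": 0, "ay": 0, "az": 0, "claw": -1},
  {"tx": 0, "ty": 0, "tz": 0, "ax": 0, "ay": 0, "az": 0, "claw": -1},
  {"tx": 0, "ty": 0, "tz": 0, "ax": 0, "ay": 0, "az": 0, "claw": -1},
])

```text
time_s: 14.9
tcp_pos: [0.4444, 0.133, 0.2374]
eef_rot: [-179.9, 0.2, -72.7]
contact_force: [-0.4, 0.0, -0.1]
gripper_width: 0.0003
```

```bash
python3 st.py; python3 - <<'E'
from h import *
b=cap("scene");cv2.imwrite('pics/c5.png',cv2.resize(b['image'][200:300,280:400],None,fx=5,fy=5,interpolation=cv2.INTER_CUBIC))
# expected rear-end of barrel top at home
c,n=np.cos(np.radians(-14)),np.sin(np.radians(-14))
for x in(-62,-65): print(x,((proj(b,[[.5808+.001*x*c,.1201+.001*x*n,.045]])-[280,200])*5).round(0))
E
```

```text
t 14.9 jig mm [-134.6  -20.5  237.4] rot [-179.9    0.2  -72.7] Fjig [-0.4 -0.1 -0.1] torque 0.002 M [ 0.057 -0.075  0.047] J [ 41.   1. -25.  -0. -64. -24.]
-62 [[362. 235.]]
-65 [[368. 234.]]
```

View pics/c5.png

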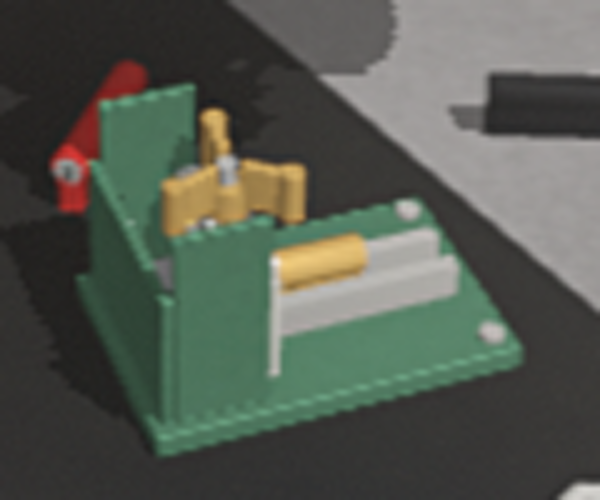

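The picture shows the cylinder's rear end at crop (364,240), and the home prediction is (362,235). The nut has turned and the gripper is clear of everything. Handing in.

```bash
python3 -c "
from plant import r
print(r.close_job())"
```

```text
the job is handed in; nothing more can be done
None
```

The cylinder is home against the end stop and the wing nut is tightened to roughly 40 N. I handed the job in at about 15 s of the allowed 72 s; it reported no verdict.

- **Cylinder:** I slid it with closed fingers at about 4 N. At the stop the force rose sharply to about 23 N sideways, and I backed off. That contact came within 1 mm of where I predicted, and the last picture shows the rear end at the home position.
- **Nut:** I turned it clockwise in two strokes by pushing the ears with closed fingers. The turning torque rose from about 0.22 N m free to 0.38 N m. By the figures given, that is about 40 N of clamping, between firm (30 N) and overtight (55 N).
- **Release:** The gripper is empty and clear of everything, with the wrist force close to zero. I saw no sign of touching the guard or the other things on the bench.

**Checks that disagreed:**
- A rough picture estimate of the nut's angle between strokes was about 10° off the angle from the arm's position. The contact on the second stroke agreed with the arm's position.
- The simple torque taken at the tool point read too high because of friction at the bead, so I used the bead contact point instead. That matched the stated free-turning torque.

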